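# Lock a handpiece into the care unit's quick coupler

### The job

Slide the sleeve of the care unit's quick coupler down until it catches and stays back by itself, then take the straight handpiece from the stand and press it gently, plug first, all the way into the coupler until the sleeve springs up again and locks it. Leave it standing there, let go, and do not disturb the other things on the table.

Things in the scene. Friction and masses are not known exactly. Their poses are not given: they have to be found in the camera images.
- unit: white care unit, a fixed flat box 180 x 160 mm (its x, y), deck 50 mm above the table; origin under its centre. On the middle of the bare deck stands a vertical steel quick coupler with a ridged aluminium sleeve. The coupler counts as part of the unit. About 10 N seats the handpiece; never press it with more than 30 N
- coupler_mark (a point): nominal foot of the coupler, centre of the deck's upper face; z up. The coupler differs from this each time, unmeasured: its axis is up to 3 mm off along each of the unit's x and y, and its mouth lies 47 to 63 mm above this point. Coupler: steel tube, outer diameter 28 mm, bore 16 mm, plain flat mouth on top; it does not yield
- mouth_nominal (a point): nominal centre of the coupler's mouth, 55 mm above the mark (true one: up to 3 mm off sideways per axis, 8 mm in height). In the bore, 10 to 14 mm below the true mouth, pins block the way unless the sleeve is back; a sprung valve (4 to 8 N) has its top 24.5 mm below the mouth. A plug pressing it down 4.5 mm, 1 mm before its flange meets the mouth, frees the sleeve
- sleeve (a joint): m the sleeve is pulled back (down): 0 = up, its start. Ring 40 mm outside, 29 inside, 28 high; rim 3 mm below the mouth when up. Grip it or push its rim: 4 N, rising to 15 N; past 10 mm a catch clicks and holds it at about 10 mm; hard stop 13 mm. Once the plug has freed it, it springs up to 0 and the pins lock the plug, which may rise 2 mm
- stand: fixed grey block 70 x 160 x 45 mm (its x, y, z), origin under its centre, with two holes 90 mm apart along its y; the straight handpiece stands in one of them, the contra-angle handpiece in the other
- handpiece_grip (a point): point on the axis of the straight handpiece, 70 mm above its plug's tip, mid barrel, to grip. Loose steel handpiece, 115 mm long, 0.14 kg, standing plug down; z up along it. Barrel 19 mm in diameter with dark rings, 34 to 95 mm above the tip, then tapering to 12 mm at the top
- handpiece_tip (a point): tip of the straight handpiece's plug, on its axis; z up along it. Plug 14 mm in diameter, 30 mm long, its first 6 mm tapering down to 6 mm at the tip, a groove 14.5 to 21.5 mm above the tip; then a flange, diameter 24 mm, 30 to 34 mm above the tip, which rests on the stand's top and, when home, on the coupler's mouth
- contra_angle: bystander: the handpiece with the bent head in the stand's other hole, 19 mm barrel, 115 mm tall; its plain plug does not fit. Origin at the lower end of its plug
- jaw_model: bystander: plaster model of a jaw with white teeth, 50 x 50 x 28 mm, loose on the table; origin under its centre
- brush_cup: bystander: clear cup of toothbrushes, 72 mm wide, 90 mm high, brushes to 170 mm, loose; origin under its centre
There are look-alikes about, which are no part of the job. Leave any purple or red look-alike of the part that bears handpiece_grip alone.

How it is judged:
By the outcome, as a careful person would: the job done as asked, in the order asked, and still so for the second after the job is handed in, with the robot touching nothing.
It also fails if it takes over 72 s, if anything falls off the work surface, if the arm or the gripper's body presses on something with over 40 N, if the wrist force passes 120 N, or if a joint passes its speed limit or range.

### The arm

A 6-joint arm with a two-finger parallel gripper is mounted at the origin on the work surface. World frame = base frame: x ahead of the robot, y to its left, z up, the work surface at z = 0. Lengths are in m, angles in rad, forces in N, time in s.
With the tool pointing down it reaches from about 0.25 to 0.8 m from the base axis. Payload 3.9 kg.
Tool frame: the origin (TCP) lies between the finger pads; the fingertips stand bot.tip_extent ahead of it and the grasp point (between the pads) lies 6 mm ahead of it (bot.tip_extent is the distance from the TCP to the fingertips, in m); y points along the fingers, x is the direction in which the jaws open and shut, and the axes are right-handed (so a half turn about y gives the same grasp; the last joint's range is limited). The gripper opens to 85 mm and grips with 20 to 120 N. Pads are 22 mm wide; open, the fingers measure 114 mm over their backs; the gripper's body (76 mm by 85 mm) begins 54 mm behind the grasp point. The pads swing forward as they close: fully open they stand 13 mm farther back than shut.
Start: joints at [1.26, 0.26, -0.138, 1.173, 0, 1.571], TCP at [0.161, 0.5, 0.256] pointing down, gripper open.
Joint ranges: [-2.78, 2.78], [-0.83, 1.72], [-1.28, 1.37], [-1.9, 2.12], [-1.57, 1.48], [-3.14, 3.14]. Speed limits (rad/s): [2.57, 2.57, 3.14, 3.14, 3.14, 3.14].

### API

Orientations are given as [roll, pitch, yaw] about the fixed x, y, z axes, in that order (R = Rz(yaw) Ry(pitch) Rx(roll)).
In Python, from cell import bot gives the robot as it stands.
- The arm moves only by the tool jog_arm, never from a script. Its argument "increments" is a list of rows, each a list of 2 entries, a list of its own where there are three numbers: the shift along the world's x, y, z in m, then the turn about the world's z in rad. A call has 1 to 5 rows; each row is the pose to reach, as a shift and turn from the pose commanded when the call began; what a row does not reach only later rows make up. A row lasts 1/8 s, in which the tool goes at most 62.5 mm and 10.7 degrees, less where a joint would pass 70% of its speed; a pose out of reach is approached as far as the arm can. A call with a gripper value outside its range is refused whole. "jaw" is the finger opening in m, from 0 to 0.0854, set as the call begins (left out, the last holds). The fingers move at their own pace and stop on an object; "squeeze" is the grip in N (left out, the last holds). Time passes only in rows, so rows that repeat a pose let the fingers close. It gives the time, the measured TCP pose, the force and the opening at its end, in the units of the state.
- bot.observe(): the state, without advancing time (a new reading comes with each control period).
- bot.camera(name): name is "side" or "top"; returns a dict with "frame" (384x512x3 uint8, red, green, blue), "mtx" (3x3 intrinsics, pixels), "camera_from_world" (4x4, takes a point from world to camera coordinates). Camera axes: x right, y down, z forward; pixel columns grow to the right and rows downward; lengths in m; the calibration is good to about 2 mm. A picture is of the moment at which its call begins. There is no depth.
- bot.finish_job(): hands the job in, once; it reports no verdict.
Trained networks look in a picture, given as the dict that the camera call returned (one of the last four; its "shot" number tells which), for a name from the list of things; names that differ only in an ending like _2 or _b are one class to them, and where a whole thing is asked for, a point or a joint stands for the part that bears it (a point fixed in the world has none). Each returns a list of dicts, best first, with "conf" (0 to 1); they miss things now and then, are a little off and sometimes report something else, mostly with a low value. They report only what shows in the picture. A call takes as long as a camera call. They do not tell look-alikes from the thing itself.
- bot.trace(target, picture): "region" (384x512 bool, what is visible of it) and "bbox" ([left, top, right, bottom] in pixels, round what is visible of it).
The state is a dict: "clock": time; "joint_positions": joint angles; "qd": joint speeds; "effort": joint torques, N m; "tcp_pos": TCP position; "ee_rot": TCP orientation; "force": force on the tool from outside, world axes, zero at the start; "ft_torque": the same for the moment, N m; "opening": opening from 0.0 (shut) to 1.0 (fully open).
Only numpy, scipy, OpenCV 4.12 (cv2) and the standard library are available. Lean on these libraries where they do the work, as an engineer would, in place of code of your own. Each camera call takes 0.05 s, during which the arm holds its last target.

## Working session

There is one attempt and no reset: what is moved stays moved. The work goes in short steps, Python scripts to look and compute and a tool call to move; the robot and the scene stay as the last step left them, time stands still between calls to the robot, and variables do not carry over. Pictures are saved under pics/ and viewed, and the job is handed in when it is done.

Besides the shell and the picture viewer there is one more tool, called after "Emit:" as name([rows], argument=value, ...), one row to a line, values as JSON. jog_arm: Moves the arm, as the interface text tells. Its arguments: {"type":"object","properties":{"increments":{"type":"array","items":{"type":"array"}},"jaw":{"type":"number"},"squeeze":{"type":"number"}},"required":["increments"]}

```bash
ls; mkdir -p pics; cat > h.py <<'E'
import numpy as np, cv2
from cell import bot
def save(n,im,s=1.0,crop=None):
    im=im.copy()
    if crop: l,t,r,b=crop; im=im[t:b,l:r]
    im=cv2.resize(im,None,fx=s,fy=s,interpolation=cv2.INTER_CUBIC)
    cv2.imwrite('pics/%s.png'%n,im[:,:,::-1])
def proj(c,p):
    p=np.atleast_2d(p); q=(c['camera_from_world'][:3,:3]@p.T).T+c['camera_from_world'][:3,3]
    u=(c['mtx']@q.T).T; return u[:,:2]/u[:,2:]
def ray(c,uv):
    T=np.linalg.inv(c['camera_from_world']); d=T[:3,:3]@np.linalg.inv(c['mtx'])@np.array([uv[0],uv[1],1.]); return T[:3,3],d/np.linalg.norm(d)
def atz(c,uv,z):
    o,d=ray(c,uv); return o+d*(z-o[2])/d[2]
def tri(c1,u1,c2,u2):
    o1,d1=ray(c1,u1);o2,d2=ray(c2,u2)
    A=np.stack([d1,-d2],1); s=np.linalg.lstsq(A,o2-o1,rcond=None)[0]
    a=o1+d1*s[0];b=o2+d2*s[1]; return (a+b)/2,np.linalg.norm(a-b)
E
python3 - <<'E'
from h import *
import pickle
print(bot.observe(),bot.tip_extent)
for n in('top','side'):
    c=bot.camera(n); save(n+'0',c['frame'],1.5)
    pickle.dump(c,open(n+'0.pkl','wb'))
    print(n,np.linalg.inv(c['camera_from_world'])[:3,3].round(3),c['mtx'][0,0])
    for t in['unit','sleeve','stand','handpiece_grip','contra_angle','jaw_model','brush_cup']:
        for r in bot.trace(t,c): 
            m=r['region'];ys,xs=np.nonzero(m); print(t,round(r['conf'],2),r['bbox'],xs.mean().round(1),ys.mean().round(1))
E
```

```text
pics
{'clock': 0.0, 'joint_positions': array([ 1.26000075e+00,  2.60645479e-01, -1.39384168e-01,  1.17269684e+00,
        1.97890627e-05,  1.57082575e+00]), 'qd': array([ 0.00046693, -0.00201279, -0.00101525, -0.00012887, -0.00038763,
        0.00015364]), 'effort': array([-1.39759984e-03, -4.05679750e+01,  2.53923655e+01,  1.87783845e-02,
        2.51684958e-05, -7.10692689e-06]), 'tcp_pos': array([0.16035245, 0.49924075, 0.25547935]), 'ee_rot': array([-1.57077659,  0.00193016,  1.25997133]), 'force': array([-0.37918947,  0.68964787, -0.76281656]), 'ft_torque': array([-0.04835354,  0.01784223, -0.0051996 ]), 'opening': 1.0000744145150466} 0.025
top [0.543 0.026 1.015] 375.67745347996936
unit 0.9 [129.9, 203.3, 198.6, 277.9] 163.2 237.3
unit 0.34 [259.6, 123.3, 297.0, 162.3] 276.1 143.0
sleeve 0.71 [152.9, 232.3, 169.6, 245.3] 163.2 238.5
stand 0.7 [335.9, 235.5, 353.6, 246.8] 342.4 238.3
stand 0.55 [321.1, 221.7, 387.9, 269.7] 352.8 243.8
handpiece_grip 0.58 [342.2, 201.8, 362.7, 208.7] 349.0 204.0
handpiece_grip 0.55 [337.7, 233.8, 352.0, 245.8] 342.2 238.4
contra_angle 0.57 [127.1
[... 219 characters left out ...]
7, 368.2] 246.0 305.9
sleeve 0.78 [232.7, 261.6, 260.7, 290.4] 245.3 280.1
sleeve 0.65 [173.8, 247.7, 312.3, 367.0] 246.0 306.1
stand 0.98 [322.3, 134.3, 388.2, 188.1] 354.1 160.7
stand 0.41 [247.3, 193.7, 279.9, 217.1] 263.0 206.8
handpiece_grip 0.89 [337.4, 125.7, 354.3, 158.3] 345.9 143.3
handpiece_grip 0.77 [307.0, 117.7, 318.4, 160.5] 312.5 137.7
handpiece_grip 0.63 [345.9, 157.2, 363.5, 205.1] 354.9 181.2
contra_angle 0.57 [365.9, 115.7, 378.4, 150.0] 370.8 133.0
contra_angle 0.55 [173.2, 248.5, 313.2, 363.5] 245.9 306.0
jaw_model 0.78 [247.8, 190.7, 280.8, 218.6] 263.1 206.9
brush_cup 0.74 [195.5, 104.6, 232.9, 190.4] 214.8 158.3
brush_cup 0.61 [175.3, 249.9, 316.5, 365.0] 245.9 305.7
```

View pics.

View pics/top0.png

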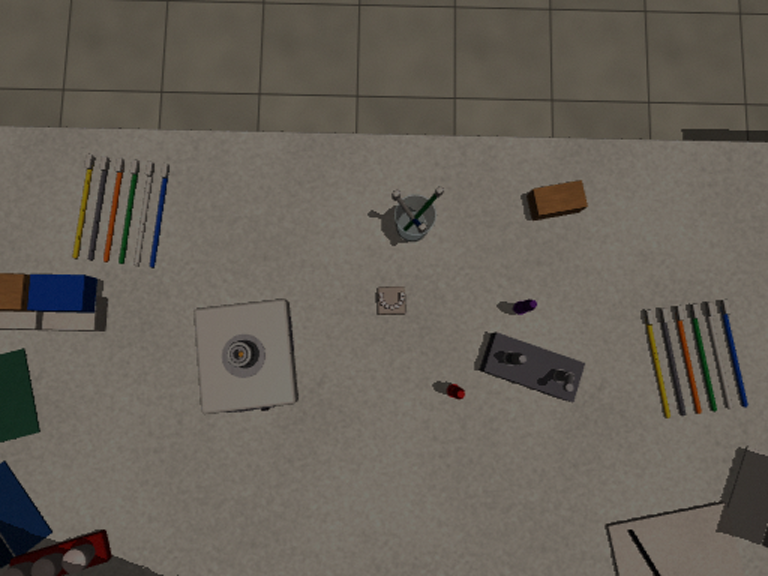

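View pics/side0.png

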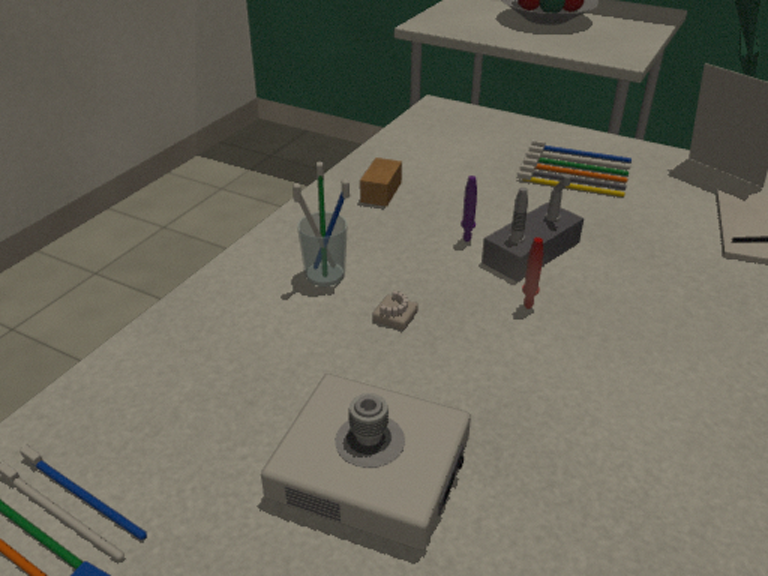

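```bash
python3 - <<'E'
from h import *
import pickle
t=pickle.load(open('top0.pkl','rb'));s=pickle.load(open('side0.pkl','rb'))
def pane(im,cx,cy,w,sc): 
    return cv2.resize(im[cy-w:cy+w,cx-w:cx+w],(sc*2*w,sc*2*w),interpolation=cv2.INTER_CUBIC)
a=pane(t['frame'],162,238,24,8);b=pane(s['frame'],246,278,24,8)
save('coup',np.hstack([a,b]))
a=pane(t['frame'],354,240,32,6);b=pane(s['frame'],354,154,32,6)
im=np.hstack([a,b]);save('stand',np.clip(im*1.6,0,255).astype(np.uint8))
E
```

```text
(no output)
```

View pics/coup.png

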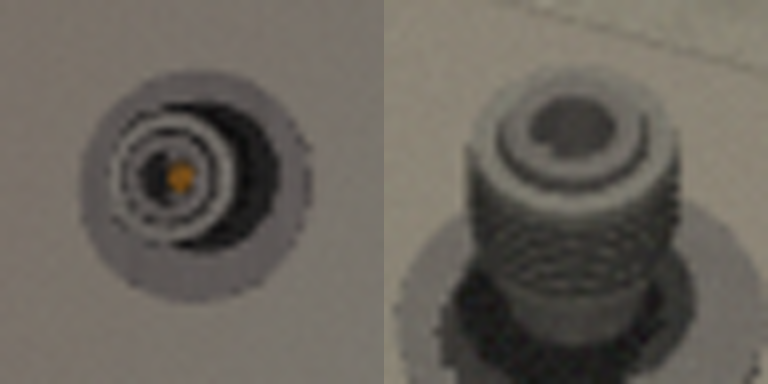

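View pics/stand.png

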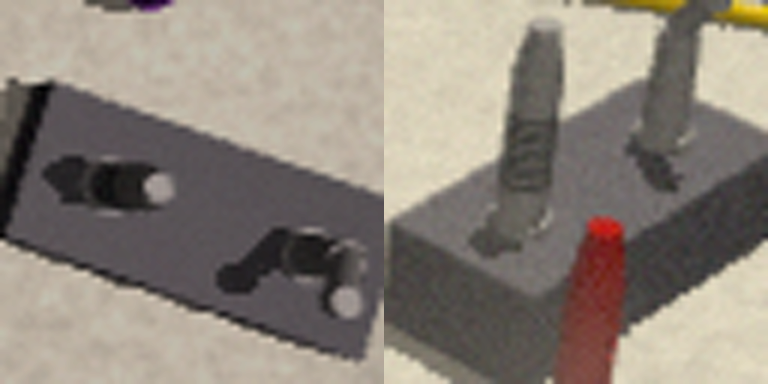

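```bash
python3 - <<'E'
from h import *
import pickle
t=pickle.load(open('top0.pkl','rb'));s=pickle.load(open('side0.pkl','rb'))
print(t['mtx'],s['mtx'])
for o in(0,-.5):
    print('mouth',tri(t,(159+o,236.25+o),s,(245.5+o,270+o)))
    print('hp top',tri(t,(348.5+o,239.3+o),s,(348.8+o,126.5+o)), atz(t,(348.5+o,239.3+o),.13),atz(s,(348.8+o,126.5+o),.13))
    # flange on deck disc
    # stand corners on top face (top cam) crop coords
    for u in[(55,84),(8,238)]: print('corner',atz(t,(322+u[0]/6+o,208+u[1]/6+o),.045))
    print('corner',atz(t,(322+362/6+o,208+360/6+o),.045))
E
```

```text
[[375.67745348   0.         252.65678227]
 [  0.         375.67745348 189.4877552 ]
 [  0.           0.           1.        ]] [[485.97814522   0.         260.64227231]
 [  0.         485.97814522 188.66237598]
 [  0.           0.           1.        ]]
mouth (array([0.53424554, 0.24301378, 0.09772648]), np.float64(0.0003037005085420373))
hp top (array([ 0.53492562, -0.20827898,  0.1273483 ]), np.float64(0.0006564539307458789)) [ 0.5352561  -0.20746351  0.13      ] [ 0.5332706  -0.20379057  0.13      ]
corner [ 0.57799692 -0.18562402  0.045     ]
corner [ 0.51218512 -0.16510437  0.045     ]
corner [ 0.46365608 -0.31529425  0.045     ]
mouth (array([0.53510027, 0.24377573, 0.09914509]), np.float64(0.00043439970456180844))
hp top (array([ 0.53590819, -0.20673073,  0.12906616]), np.float64(0.0010240163012823625)) [ 0.53639607 -0.20630451  0.13      ] [ 0.5349688  -0.20534237  0.13      ]
corner [ 0.57925895 -0.18434092  0.045     ]
corner [ 0.51342732 -0.1638289   0.045     ]
corner [ 0.4648854  -0.31404631  0.045     ]
```

Emit:
jog_arm([
  [[0.06,-0.04,0],-0.15],
  [[0.12,-0.08,0],-0.3],
  [[0.18,-0.12,0],-0.45],
  [[0.24,-0.16,0],-0.6],
  [[0.29,-0.195,0],-0.7],
], jaw=0.055, squeeze=20)

```text
clock: 1.42
tcp_pos: [0.4217, 0.3246, 0.2565]
ee_rot: [-1.57, -0.001, 0.557]
force: [-0.4, 0.8, 0.5]
opening: 0.647
```

Emit:
jog_arm([
  [[0.042,-0.03,-0.01],0],
  [[0.084,-0.0605,-0.04],0],
  [[0.084,-0.0605,-0.09],0],
  [[0.084,-0.0605,-0.09],0],
])

```text
clock: 1.92
tcp_pos: [0.5012, 0.263, 0.1625]
ee_rot: [-1.57, 0.01, 0.559]
force: [-0.4, -0.6, 0.2]
opening: 0.645
```

Emit:
jog_arm([
  [[0,0,0],0],
  [[0,0,0],0],
])

```text
clock: 2.17
tcp_pos: [0.5051, 0.2667, 0.1688]
ee_rot: [-1.571, -0.004, 0.561]
force: [-0.3, 0.3, 0.2]
opening: 0.645
```

```bash
python3 - <<'E'
from h import *
import pickle
o=bot.observe();print(o['tcp_pos'],o['ee_rot'],o['opening'],bot.tip_extent)
t=bot.camera('top');s=bot.camera('side')
for c,n in((t,'t'),(s,'s')): print(n,proj(c,[o['tcp_pos'],o['tcp_pos']-[0,0,.025]]))
a=cv2.resize(t['frame'][200:280,115:195],(400,400),interpolation=cv2.INTER_CUBIC);b=cv2.resize(s['frame'][220:300,206:286],(400,400),interpolation=cv2.INTER_CUBIC)
save('c1',np.hstack([a,b]))
E
```

```text
[0.50514288 0.26665558 0.16880397] [-1.57110555 -0.00440537  0.56124455] 0.6450234820237748 0.025
t [[140.06454727 249.3693402 ]
 [143.2117971  248.93535533]]
s [[254.85175066 252.34253482]
 [254.82314082 265.06809096]]
```

View pics/c1.png

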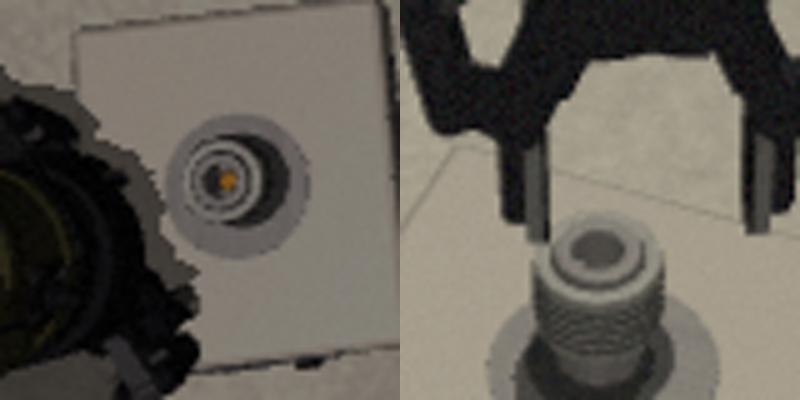

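Emit:
jog_arm([
  [[0.015,-0.012,0],0],
  [[0.03,-0.023,0],0],
  [[0.03,-0.023,-0.02],0],
  [[0.03,-0.023,-0.02],0],
  [[0.03,-0.023,-0.02],0],
])

```text
clock: 2.9
tcp_pos: [0.5346, 0.2419, 0.1466]
ee_rot: [-1.571, -0.0, 0.559]
force: [-0.0, 0.3, -0.3]
opening: 0.643
```

```bash
python3 - <<'E'
from h import *
o=bot.observe();print(o['tcp_pos'],o['ee_rot'],o['force'])
s=bot.camera('side')
save('c2',s['frame'],6,(206,220,306,310))
print(proj(s,o['tcp_pos']-[0,0,.025]))
E
```

```text
[0.53463436 0.24185287 0.14655417] [-1.57088035e+00 -2.12973669e-06  5.59304373e-01] [-0.04682676  0.33023616 -0.33868028]
[[245.6018004  258.33453532]]
```

View pics/c2.png

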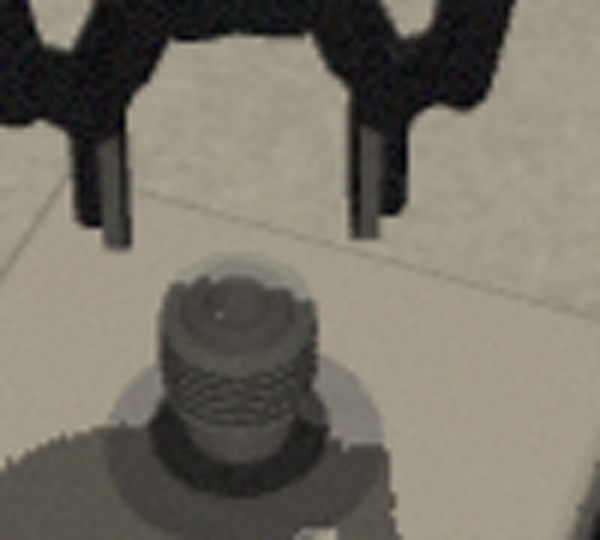

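Emit:
jog_arm([
  [[0,0.001,-0.022],0],
  [[0,0.001,-0.0435],0],
  [[0,0.001,-0.0435],0],
  [[0,0.001,-0.0435],0],
])

```text
clock: 3.45
tcp_pos: [0.5347, 0.2436, 0.1039]
ee_rot: [-1.571, -0.001, 0.56]
force: [0.1, -0.5, 1.2]
opening: 0.642
```

Emit:
jog_arm([
  [[0,0,0],0],
  [[0,0,0],0],
  [[0,0,0],0],
  [[0,0,0],0],
], jaw=0.044)

```text
clock: 3.95
tcp_pos: [0.5341, 0.2433, 0.1029]
ee_rot: [-1.571, -0.0, 0.56]
force: [0.7, 0.3, 0.5]
opening: 0.514
```

Emit:
jog_arm([
  [[0,0,0],0],
  [[0,0,0],0],
  [[0,0,0],0],
  [[0,0,0],0],
], jaw=0.036)

```text
clock: 4.45
tcp_pos: [0.5346, 0.2435, 0.1032]
ee_rot: [-1.571, -0.001, 0.56]
force: [0.7, 1.3, 2.3]
opening: 0.463
```

Emit:
jog_arm([
  [[0,0,0],0],
  [[0,0,0],0],
  [[0,0,-0.003],0],
  [[0,0,-0.005],0],
], squeeze=70)

```text
clock: 4.95
tcp_pos: [0.5346, 0.2436, 0.0994]
ee_rot: [-1.571, -0.002, 0.56]
force: [-1.4, -1.2, 16.0]
opening: 0.441
```

Emit:
jog_arm([
  [[0,0,0],0],
  [[0,0,0],0],
])

```text
clock: 5.2
tcp_pos: [0.5346, 0.2435, 0.0994]
ee_rot: [-1.571, -0.002, 0.56]
force: [-0.6, 0.6, 11.8]
opening: 0.439
```

```bash
python3 - <<'E'
from h import *
o=bot.observe();print(o['tcp_pos'],o['ee_rot'],o['force'])
s=bot.camera('side')
save('c3',s['frame'],6,(206,220,306,310))
E
```

```text
[0.53456161 0.24353971 0.09936283] [-1.57096364 -0.0018739   0.5600414 ] [-0.56023085  0.57724224 11.79405498]
```

View pics/c3.png

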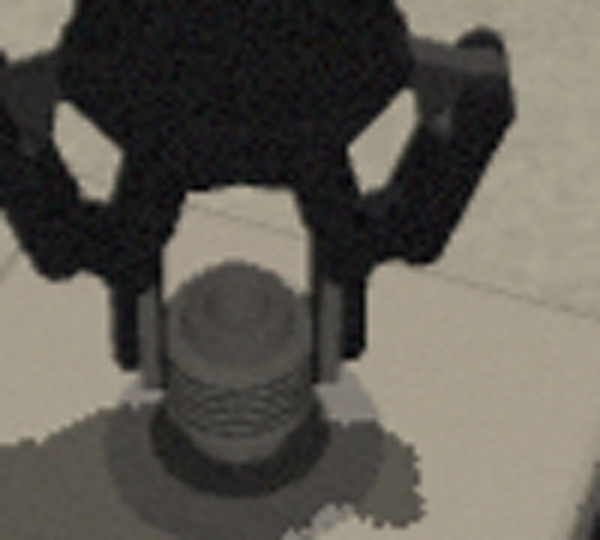

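Emit:
jog_arm([
  [[0,0,-0.002],0],
  [[0,0,-0.004],0],
  [[0,0,-0.004],0],
])

```text
clock: 5.62
tcp_pos: [0.5345, 0.2435, 0.0946]
ee_rot: [-1.571, -0.001, 0.56]
force: [1.6, 0.5, 6.1]
opening: 0.437
```

Emit:
jog_arm([
  [[0,0,-0.001],0],
  [[0,0,-0.002],0],
  [[0,0,-0.002],0],
])

```text
clock: 6.0
tcp_pos: [0.5346, 0.2436, 0.0925]
ee_rot: [-1.571, -0.001, 0.56]
force: [0.9, 0.7, 6.4]
opening: 0.438
```

```bash
python3 - <<'E'
from h import *
s=bot.camera('side')
save('c4',s['frame'],6,(206,220,306,310))
E
```

```text
(no output)
```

View pics/c4.png

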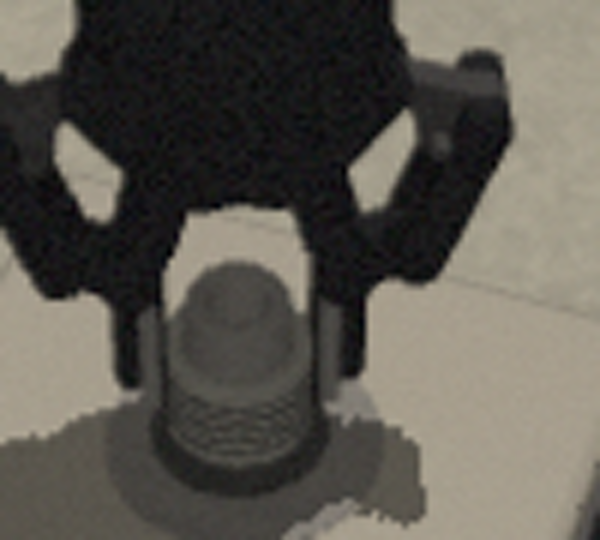

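Emit:
jog_arm([
  [[0,0,-0.001],0],
  [[0,0,-0.0015],0],
  [[0,0,-0.0015],0],
])

```text
clock: 6.42
tcp_pos: [0.5346, 0.2436, 0.091]
ee_rot: [-1.571, -0.001, 0.56]
force: [1.1, 1.6, 6.6]
opening: 0.439
```

Emit:
jog_arm([
  [[0,0,0],0],
  [[0,0,0],0],
  [[0,0,0],0],
  [[0,0,0],0],
], jaw=0.06, squeeze=20)

```text
clock: 6.92
tcp_pos: [0.5337, 0.2431, 0.0899]
ee_rot: [-1.571, 0.001, 0.56]
force: [0.1, 0.4, -0.1]
opening: 0.7
```

Emit:
jog_arm([
  [[0,0,0.06],0],
  [[0,0,0.1],0],
  [[0.02,-0.05,0.12],0],
  [[0.04,-0.1,0.12],0],
  [[0.04,-0.1,0.12],0],
])

```text
clock: 7.55
tcp_pos: [0.5753, 0.1402, 0.2106]
ee_rot: [-1.572, -0.001, 0.555]
force: [0.3, -0.1, -0.5]
opening: 0.702
```

```bash
python3 - <<'E'
from h import *
import pickle
o=bot.observe();print(o['tcp_pos'],o['ee_rot'],o['force'],o['opening'])
s=bot.camera('side');t=bot.camera('top')
pickle.dump((t,s),open('c5.pkl','wb'))
a=cv2.resize(t['frame'][214:262,138:186],(384,384),interpolation=cv2.INTER_CUBIC);b=cv2.resize(s['frame'][254:302,222:270],(384,384),interpolation=cv2.INTER_CUBIC)
save('c5',np.hstack([a,b]))
E
```

```text
[0.57526794 0.14021322 0.21060586] [-1.57186472e+00 -5.07800018e-04  5.54988799e-01] [ 0.3284406  -0.0838596  -0.48311196] 0.7022110899729616
```

View pics/c5.png

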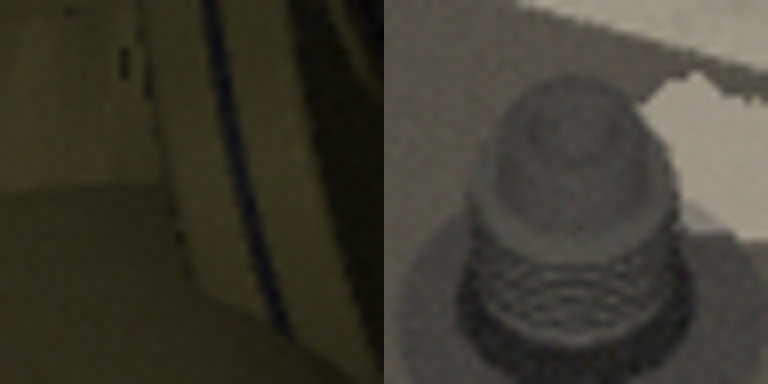

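```bash
python3 - <<'E'
from h import *
import pickle
t=pickle.load(open('top0.pkl','rb'))
print(bot.observe()['joint_positions'], atz(t,(305,261),.12),atz(t,(353,203.5),.12))
E
```

```text
[ 2.43665313e-01  3.95522729e-01 -5.99188360e-02  1.11618946e+00
  6.03623916e-04  1.25584955e+00] [ 0.48280224 -0.10707004  0.12      ] [ 0.62038038 -0.2219514   0.12      ]
```

Emit:
jog_arm([
  [[-0.005,-0.04,0.02],0.18],
  [[-0.01,-0.08,0.02],0.36],
  [[-0.015,-0.12,0.02],0.54],
  [[-0.02,-0.16,0.02],0.72],
  [[-0.02,-0.2,0.02],0.9],
])

```text
clock: 8.28
tcp_pos: [0.5533, -0.0562, 0.23]
ee_rot: [-1.57, -0.0, 1.468]
force: [0.7, -0.3, 0.3]
opening: 0.707
```

Emit:
jog_arm([
  [[-0.005,-0.04,0],0.18],
  [[-0.01,-0.08,0],0.36],
  [[-0.015,-0.12,0],0.54],
  [[-0.02,-0.147,0],0.675],
  [[-0.02,-0.147,0],0.675],
])

```text
clock: 8.9
tcp_pos: [0.5339, -0.2038, 0.2298]
ee_rot: [-1.57, -0.001, 2.133]
force: [0.4, 0.1, -0.6]
opening: 0.706
```

Emit:
jog_arm([
  [[0,0,0],0],
  [[0,0,0],0],
])

```text
clock: 9.15
tcp_pos: [0.5343, -0.2022, 0.2302]
ee_rot: [-1.571, -0.001, 2.136]
force: [0.5, 0.5, 0.0]
opening: 0.701
```

Emit:
jog_arm([
  [[0.0015,-0.004,-0.03],0],
  [[0.0015,-0.004,-0.055],0],
  [[0.0015,-0.004,-0.055],0],
  [[0.0015,-0.004,-0.055],0],
])

```text
clock: 9.65
tcp_pos: [0.5362, -0.2073, 0.1762]
ee_rot: [-1.571, 0.001, 2.136]
force: [-0.7, -0.3, 0.4]
opening: 0.702
```

```bash
python3 - <<'E'
from h import *
o=bot.observe();print(o['tcp_pos'],o['ee_rot'],o['opening'])
s=bot.camera('side')
print(proj(s,[o['tcp_pos'],o['tcp_pos']-[0,0,.025],[.536,-.2065,.13]]))
save('d1',np.clip(s['frame']*1.4,0,255).astype(np.uint8),6,(300,80,400,180))
E
```

```text
[ 0.53617098 -0.20730124  0.17618732] [-1.57147350e+00  7.57229929e-04  2.13566243e+00] 0.7020950520939436
[[350.63489826 106.11592847]
 [349.23786902 116.72262936]
 [348.03172939 125.65427503]]
```

View pics/d1.png

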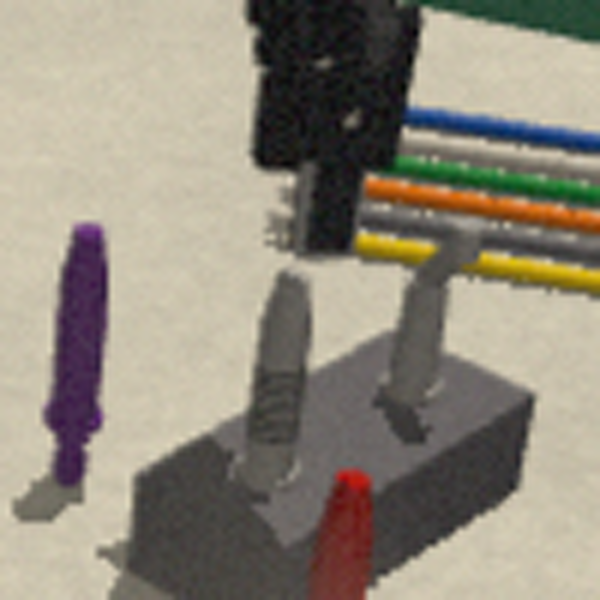

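```bash
python3 - <<'E'
from h import *
o=bot.observe()
s=bot.camera('side');y=o['ee_rot'][2];d=np.array([np.cos(y),np.sin(y),0]);q=np.array([-d[1],d[0],0])
p=o['tcp_pos']-[0,0,.027]
for k in(1,-1):
  for w in(-.011,.011):print(k,w,(proj(s,p+k*.030*d+w*q)-[300,80]+.5)*6)
E
```

```text
1 -0.011 [[284.86386586 268.99114242]]
1 0.011 [[347.28111694 267.25874674]]
-1 -0.011 [[249.58595186 188.30415025]]
-1 0.011 [[309.22504242 186.75491789]]
```

```bash
python3 - <<'E'
from h import *
o=bot.observe()
s=bot.camera('side');y=o['ee_rot'][2];d=np.array([np.cos(y),np.sin(y),0]);q=np.array([-d[1],d[0],0])
im=cv2.resize(s['frame'][80:150,320:380],None,fx=8,fy=8,interpolation=cv2.INTER_CUBIC)
im=np.clip(im*2.2,0,255).astype(np.uint8)
def P(p): return tuple(int(v) for v in ((proj(s,p)[0]-[320,80]+.5)*8).round())
for k in(1,-1):
  for w in(-.011,.011):
    a=o['tcp_pos']+k*.030*d+w*q
    cv2.line(im,P(a-[0,0,.025]),P(a+[0,0,.01]),(255,0,255) if k==1 else (0,255,255),1)
cv2.line(im,P(np.array([.536,-.2065,.13])),P(np.array([.536,-.2065,.05])),(0,255,0),1)
save('d2',im)
E
```

```text
(no output)
```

View pics/d2.png

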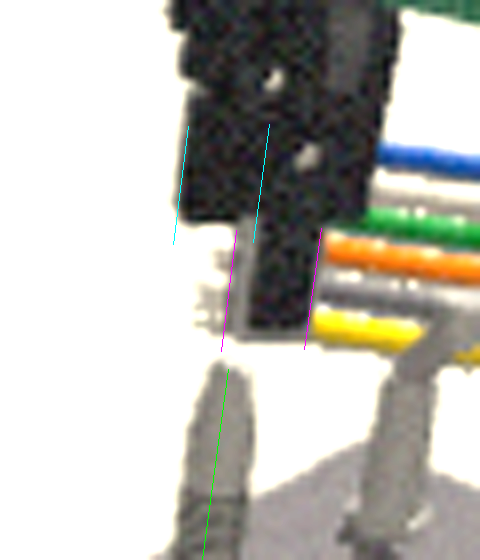

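Emit:
jog_arm([
  [[0.001,0.001,-0.03],0],
  [[0.001,0.001,-0.06],0],
  [[0.001,0.001,-0.085],0],
  [[0.001,0.001,-0.085],0],
])

```text
clock: 10.3
tcp_pos: [0.5354, -0.2063, 0.0892]
ee_rot: [-1.569, -0.003, 2.135]
force: [0.3, -0.1, 0.1]
opening: 0.705
```

Emit:
jog_arm([
  [[0,0,0],0],
  [[0,0,0],0],
  [[0,0,0],0],
  [[0,0,0],0],
  [[0,0,0],0],
], jaw=0.026)

```text
clock: 10.92
tcp_pos: [0.5366, -0.2067, 0.0905]
ee_rot: [-1.571, 0.0, 2.135]
force: [-0.1, -0.4, 0.8]
opening: 0.303
```

Emit:
jog_arm([
  [[0,0,0],0],
  [[0,0,0],0],
  [[0,0,0],0],
  [[0,0,0],0],
], jaw=0.014)

```text
clock: 11.42
tcp_pos: [0.5365, -0.2066, 0.0904]
ee_rot: [-1.571, -0.0, 2.135]
force: [-0.8, 1.6, 2.9]
opening: 0.214
```

Emit:
jog_arm([
  [[0,0,0],0],
  [[0,0,0],0],
  [[0,0,0],0],
  [[0,0,0.005],0],
  [[0,0,0.01],0],
], squeeze=60, jaw=0.012)

```text
clock: 12.05
tcp_pos: [0.5364, -0.2069, 0.1001]
ee_rot: [-1.57, -0.0, 2.135]
force: [-0.9, 0.3, -1.8]
opening: 0.205
```

Emit:
jog_arm([
  [[0,0,0.04],0],
  [[0,0,0.08],0],
  [[0,0,0.12],0],
  [[0,0,0.12],0],
])

```text
clock: 12.55
tcp_pos: [0.5389, -0.2078, 0.2241]
ee_rot: [-1.575, 0.006, 2.135]
force: [-0.7, -0.8, -1.2]
opening: 0.2
```

```bash
python3 - <<'E'
from h import *
o=bot.observe();print(o['tcp_pos'],o['ee_rot'],o['opening'],o['force'])
s=bot.camera('side')
print(proj(s,[o['tcp_pos']-[0,0,.076]]))
save('e1',np.clip(s['frame']*1.4,0,255).astype(np.uint8),5,(290,30,410,150))
E
```

```text
[ 0.53892762 -0.20776972  0.22406953] [-1.57523109  0.00637647  2.13490577] 0.20045107779317842 [-0.68616544 -0.77576527 -1.18317809]
[[347.91800023 117.6309384 ]]
```

View pics/e1.png

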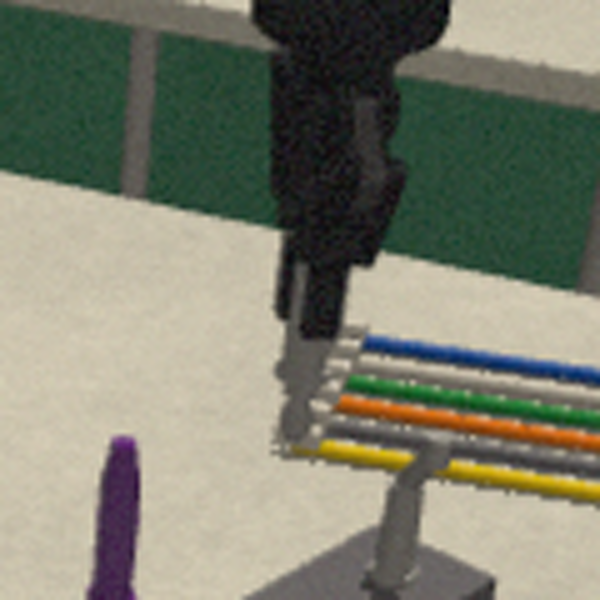

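Emit:
jog_arm([
  [[-0.001,0.05,0.01],0],
  [[-0.001,0.1,0.01],0],
  [[-0.001,0.15,0.01],0],
  [[-0.001,0.2,0.01],0],
  [[-0.002,0.25,0.01],0],
])

```text
clock: 13.22
tcp_pos: [0.5335, 0.0447, 0.2285]
ee_rot: [-1.568, -0.001, 2.135]
force: [1.3, -1.2, -1.9]
opening: 0.207
```

Emit:
jog_arm([
  [[0,0.05,0],0],
  [[0,0.1,0],0],
  [[0,0.15,0],0],
  [[0,0.2,0],0],
  [[0,0.2,0],0],
])

```text
clock: 13.85
tcp_pos: [0.5336, 0.2462, 0.2281]
ee_rot: [-1.568, -0.001, 2.14]
force: [-0.4, -0.3, -0.6]
opening: 0.208
```

Emit:
jog_arm([
  [[0,0,0],0],
  [[0,0,0],0],
])

```text
clock: 14.1
tcp_pos: [0.5342, 0.2419, 0.2296]
ee_rot: [-1.569, 0.0, 2.133]
force: [-0.0, 0.3, -1.1]
opening: 0.208
```

Now down to ~.2 and compare tip with mouth.

Emit:
jog_arm([
  [[0.0005,0.0015,-0.015],0],
  [[0.0005,0.0015,-0.028],0],
  [[0.0005,0.0015,-0.028],0],
  [[0.0005,0.0015,-0.028],0],
])

```text
clock: 14.6
tcp_pos: [0.535, 0.2446, 0.2022]
ee_rot: [-1.57, -0.0, 2.135]
force: [-0.2, 0.1, -1.2]
opening: 0.207
```

```bash
python3 - <<'E'
from h import *
o=bot.observe();print(o['tcp_pos'],o['ee_rot'],o['opening'],o['force'])
s=bot.camera('side');t=bot.camera('top')
im=cv2.resize(s['frame'][205:295,200:290],None,fx=6,fy=6,interpolation=cv2.INTER_CUBIC)
im=np.clip(im*2.,0,255).astype(np.uint8)
im2=im.copy()
def P(p): return tuple(int(v) for v in ((proj(s,p)[0]-[200,205]+.5)*6).round())
T=o['tcp_pos']
cv2.line(im2,P(T-[0,0,.0755]),P(T),(0,255,0),1)
a=np.linspace(0,6.283,60)
for r,z in((.014,.0985),(.008,.0985)):
    pts=np.array([P(np.array([.535+r*np.cos(k),.2437+r*np.sin(k),z])) for k in a]); cv2.polylines(im2,[pts],True,(255,0,0),1)
save('f1',np.hstack([im,im2])[:, :],0.7)
save('f1t',np.clip(t['frame']*1.8,0,255).astype(np.uint8),5,(110,180,220,290))
E
```

```text
[0.53503564 0.24461509 0.2021556 ] [-1.57044034e+00 -1.88958910e-05  2.13481648e+00] 0.20683266128336925 [-0.18741739  0.09127204 -1.18323098]
```

View pics/f1.png

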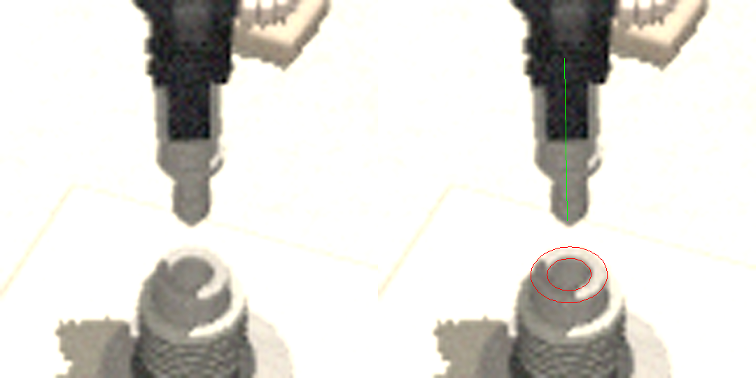

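View pics/f1t.png

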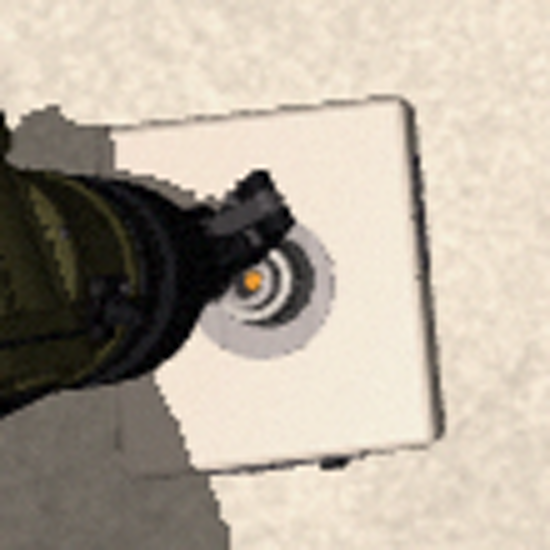

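Emit:
jog_arm([
  [[0,-0.0005,-0.015],0],
  [[0,-0.0005,-0.024],0],
  [[0,-0.0005,-0.026],0],
  [[0,-0.0005,-0.028],0],
  [[0,-0.0005,-0.028],0],
])

```text
clock: 15.32
tcp_pos: [0.5352, 0.2444, 0.1744]
ee_rot: [-1.571, 0.0, 2.135]
force: [-0.3, -0.1, -1.9]
opening: 0.202
```

Emit:
jog_arm([
  [[0,0,-0.002],0],
  [[0,0,-0.004],0],
  [[0,0,-0.004],0],
])

```text
clock: 15.7
tcp_pos: [0.535, 0.2442, 0.1702]
ee_rot: [-1.57, -0.0, 2.135]
force: [0.1, 0.7, -0.1]
opening: 0.204
```

Emit:
jog_arm([
  [[0,0,-0.0015],0],
  [[0,0,-0.003],0],
  [[0,0,-0.003],0],
])

```text
clock: 16.08
tcp_pos: [0.5349, 0.2442, 0.1671]
ee_rot: [-1.57, -0.0, 2.135]
force: [-0.6, 0.7, -0.3]
opening: 0.202
```

Emit:
jog_arm([
  [[0,0,-0.0015],0],
  [[0,0,-0.003],0],
  [[0,0,-0.003],0],
])

```text
clock: 16.45
tcp_pos: [0.535, 0.2442, 0.1641]
ee_rot: [-1.57, -0.0, 2.135]
force: [-0.5, -0.6, -1.0]
opening: 0.206
```

Emit:
jog_arm([
  [[0,0,-0.002],0],
  [[0,0,-0.004],0],
  [[0,0,-0.006],0],
  [[0,0,-0.006],0],
])

```text
clock: 16.95
tcp_pos: [0.5349, 0.2442, 0.158]
ee_rot: [-1.57, -0.0, 2.135]
force: [-0.2, 0.6, -0.8]
opening: 0.209
```

Emit:
jog_arm([
  [[0,0,-0.002],0],
  [[0,0,-0.004],0],
  [[0,0,-0.006],0],
  [[0,0,-0.006],0],
])

```text
clock: 17.45
tcp_pos: [0.5349, 0.2442, 0.1521]
ee_rot: [-1.57, -0.0, 2.135]
force: [1.8, 0.2, -1.1]
opening: 0.207
```

Emit:
jog_arm([
  [[0,0,-0.001],0],
  [[0,0,-0.002],0],
  [[0,0,-0.003],0],
  [[0,0,-0.003],0],
])

```text
clock: 17.95
tcp_pos: [0.5353, 0.2444, 0.15]
ee_rot: [-1.572, 0.0, 2.135]
force: [-1.5, -0.2, 5.3]
opening: 0.205
```

Emit:
jog_arm([
  [[0,0,-0.001],0],
  [[0,0,-0.002],0],
  [[0,0,-0.002],0],
])

```text
clock: 18.32
tcp_pos: [0.5353, 0.2444, 0.1479]
ee_rot: [-1.572, 0.0, 2.135]
force: [-1.2, -0.2, 4.9]
opening: 0.205
```

Emit:
jog_arm([
  [[0,0,-0.0005],0],
  [[0,0,-0.001],0],
  [[0,0,-0.001],0],
])

```text
clock: 18.7
tcp_pos: [0.5354, 0.2444, 0.1472]
ee_rot: [-1.572, 0.0, 2.135]
force: [-1.6, 0.2, 7.5]
opening: 0.205
```

Emit:
jog_arm([
  [[0,0,-0.0005],0],
  [[0,0,-0.001],0],
  [[0,0,-0.001],0],
])

```text
clock: 19.08
tcp_pos: [0.5353, 0.2444, 0.1456]
ee_rot: [-1.572, 0.0, 2.135]
force: [-0.6, -0.9, 4.6]
opening: 0.206
```

Emit:
jog_arm([
  [[0,0,-0.0005],0],
  [[0,0,-0.001],0],
  [[0,0,-0.001],0],
])

```text
clock: 19.45
tcp_pos: [0.5354, 0.2444, 0.1454]
ee_rot: [-1.572, 0.0, 2.135]
force: [-2.0, -0.3, 10.5]
opening: 0.206
```

```bash
cat > look.py <<'E'
from h import *
import sys
o=bot.observe();print(o['tcp_pos'],o['force'],o['opening'])
s=bot.camera('side')
save(sys.argv[1],np.clip(s['frame']*1.8,0,255).astype(np.uint8),6,(200,205,290,300))
E
python3 look.py g1
```

```text
[0.53538052 0.24438397 0.14541965] [-1.99427423 -0.32547202 10.52770599] 0.20586567605649625
```

View pics/g1.png

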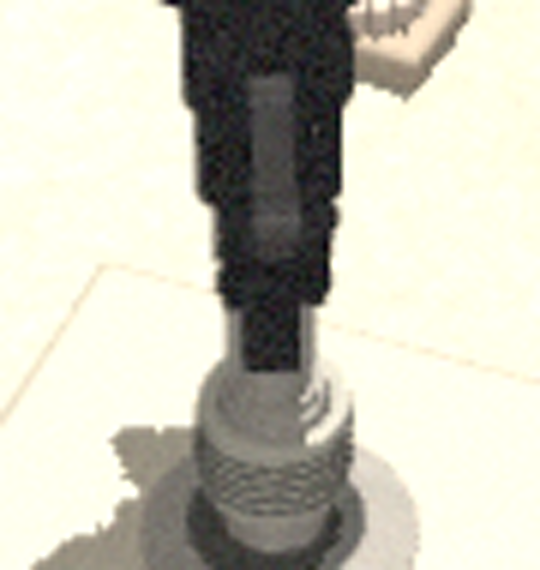

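Emit:
jog_arm([
  [[0,0,0.001],0],
  [[0,0,0.002],0],
  [[0,0,0.003],0],
  [[0,0,0.003],0],
])

```text
clock: 20.0
tcp_pos: [0.5352, 0.2443, 0.1471]
ee_rot: [-1.571, 0.0, 2.135]
force: [-0.2, -0.2, 3.3]
opening: 0.203
```

Emit:
jog_arm([
  [[0,0,0.0005],0],
  [[0,0,0.001],0],
  [[0,0,0.001],0],
])

```text
clock: 20.38
tcp_pos: [0.535, 0.2442, 0.1475]
ee_rot: [-1.57, -0.0, 2.135]
force: [0.5, 1.2, -5.3]
opening: 0.208
```

Emit:
jog_arm([
  [[0,0,-0.001],0],
  [[0,0,-0.001],0],
  [[0,0,-0.001],0],
], squeeze=20)

```text
clock: 20.75
tcp_pos: [0.535, 0.2443, 0.1473]
ee_rot: [-1.571, 0.0, 2.135]
force: [0.5, 0.6, -2.1]
opening: 0.203
```

Emit:
jog_arm([
  [[0,0,0],0],
  [[0,0,0],0],
  [[0,0,0],0],
  [[0,0,0],0],
  [[0,0,0],0],
], jaw=0.055)

```text
clock: 21.38
tcp_pos: [0.535, 0.2443, 0.1473]
ee_rot: [-1.571, -0.0, 2.135]
force: [-1.1, 0.0, -0.4]
opening: 0.643
```

Emit:
jog_arm([
  [[0,0,0.03],0],
  [[0,0,0.07],0],
  [[0,0,0.11],0],
  [[0,0,0.13],0],
])

```text
clock: 21.88
tcp_pos: [0.5359, 0.2447, 0.2799]
ee_rot: [-1.574, 0.0, 2.135]
force: [0.4, -0.5, -0.3]
opening: 0.643
```

Emit:
jog_arm([
  [[-0.05,0,0],0],
  [[-0.1,0,0],0],
  [[-0.15,0.03,0],0],
  [[-0.18,0.05,0],0],
  [[-0.18,0.05,0],0],
])

```text
clock: 22.5
tcp_pos: [0.3532, 0.295, 0.2776]
ee_rot: [-1.571, -0.0, 2.139]
force: [-0.2, -0.8, -0.6]
opening: 0.646
```

```bash
python3 look.py g2; python3 - <<'E'
from h import *
t=bot.camera('top');save('g2t',t['frame'],1.5)
s=bot.camera('side');save('g2s',s['frame'],1.5)
E
```

```text
[0.35320325 0.29497704 0.27762581] [-0.15126963 -0.75598785 -0.58490523] 0.6461717355125768
```

View pics/g2.png

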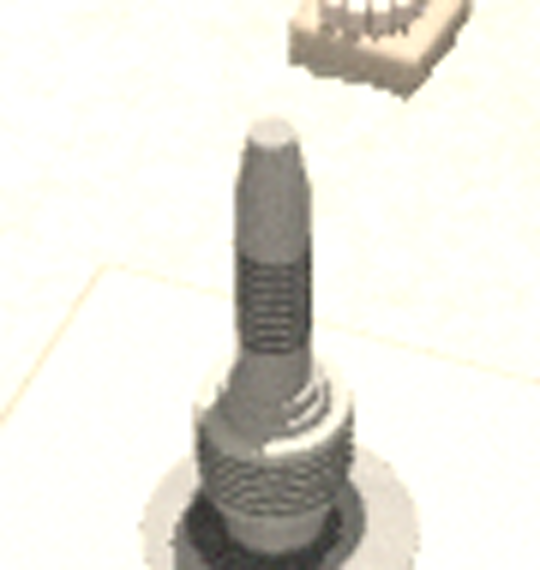

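View pics/g2t.png

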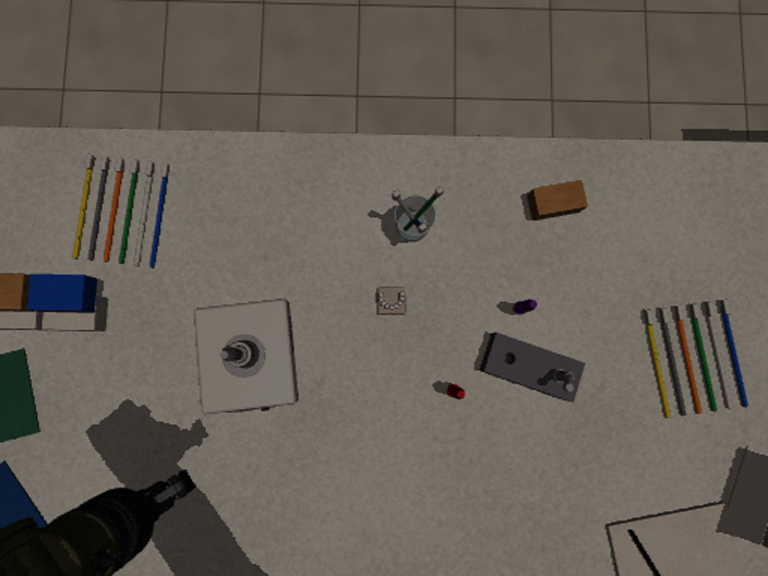

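View pics/g2s.png

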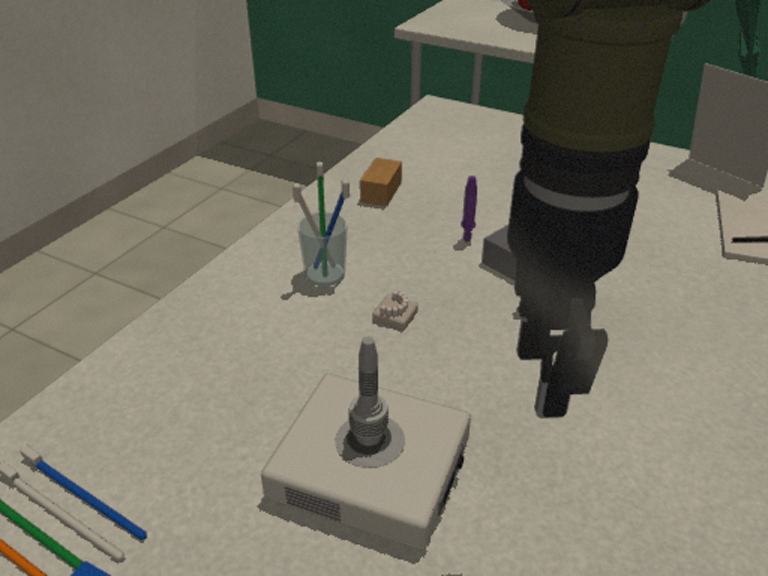

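```bash
python3 - <<'E'
from h import *
s=bot.camera('side');print(proj(s,[[.535,.244,z] for z in(.1835,.1855,.1935)]),'seen 244.9 226.3')
bot.finish_job()
E
```

```text
[[244.21645917 228.13315768]
 [244.20048668 227.0771448 ]
 [244.13604467 222.81659428]] seen 244.9 226.3
the job is handed in; nothing more can be done
```

The straight handpiece is locked in the coupler and the job is handed in; I finished at about 23 s of the 72 s allowed.

- **Sleeve:** I gripped it and slid it down. It stayed back when I let go, which the side picture showed.
- **Handpiece:** I took the grey straight handpiece from the stand. The red and purple look-alikes were left alone.
- **Seating:** I pressed it in plug first in small steps, and the highest reading between steps was about 10.5 N, against the 30 N limit. The sleeve then sprang up.
- **Lock check:** A gentle pull of about 5 N met resistance after roughly 2 mm of rise, so the pins hold it.
- **After release:** The last pictures show it standing upright with the sleeve up and the gripper clear. Its top fits the expected seated height to within about 2 mm. In the top view the other objects look to be where they started; the arm partly hid the stand in the side view.

No check failed. The camera and gripper readings disagreed by about 2 mm when I lined up on the handpiece. The plug entered the coupler without notable side force.

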